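# Find the rubber mould that still holds its model and pile the empty ones

## Robot

A 6-joint arm with a two-finger parallel gripper is mounted at the origin on a cart in front of the work surface, level with it; the furniture and walls round the work are solid. World frame = base frame: x ahead of the robot, y to its left, z up, the work surface at z = 0. Lengths are in mm, angles in degrees, forces in N, time in s.
With the tool pointing down it reaches from about 350 to 850 mm from the base axis. Payload 8.1 kg.
Tool frame: the origin (TCP) lies midway between the tips of the shut fingers; the grasp point (between the pads) lies 19 mm behind it; x points along the fingers, y is the direction in which the jaws open and shut, and the axes are right-handed (so a half turn about x gives the same grasp; the last joint's range is limited). The gripper opens to 85 mm and grips with 20 to 120 N. Pads are 22 mm wide; open, the fingers measure 114 mm over their backs; the gripper's body (76 mm by 85 mm) begins 54 mm behind the grasp point. The pads swing forward as they close: fully open they stand 13 mm farther back than shut.
Start: joints at [-71.184, 7.471, 85.268, -0, 87.261, -4.893], TCP at [241.275, -549.356, 231.292] pointing down, gripper open.
Joint ranges: [-169.43, 169.43], [-51.17, 129.36], [1.28, 143.12], [-76.62, 256.62], [0, 156.53], [-152.29, 152.29]. Speed limits (degrees/s): [136.94, 136.94, 159.86, 180, 180, 180].

## Interface

Orientations are given as [roll, pitch, yaw] about the fixed x, y, z axes, in that order (R = Rz(yaw) Ry(pitch) Rx(roll)).
In Python, from bench import sense, snapshot, hand_in gives the robot as it stands.
- The arm moves only by the tool drive_tool, never from a script. Its argument "deltas" is a list of rows, each a list of 7 numbers: the closure in counts, from 0 (fully open) to 255 (shut), then the shift along the tool's x, y, z in m, then the turn, a rotation vector about the tool's x, y, z in rad. A call has exactly 10 rows; each row is the pose to reach, as a shift and turn from the pose commanded when the call began, along the tool's axes at that moment; what a row does not reach only later rows make up. A row lasts 1/12 s, in which the tool goes at most 41.7 mm and 7.16 degrees, less where a joint would pass 70% of its speed; a pose out of reach is approached as far as the arm can. A call with a gripper value outside its range is refused whole. The fingers move at their own pace and stop on an object; "squeeze" is the grip in N (left out, the last holds). Time passes only in rows, so rows that repeat a pose let the fingers close, or fill a call up. It gives the time, the measured TCP pose, the force and the opening at its end, in the units of the state.
- sense(): the state, without advancing time (a new reading comes with each control period).
- snapshot(name): name is "side" or "top" or "wrist"; returns a dict with "frame" (480x640x3 uint8, blue, green, red), "fx", "fy", "cx", "cy" (pixels), "k1" (the pictures are not rectified: a ray, as slopes to the right and down, at radius r is drawn at 1 + k1 r^2 times it, then the intrinsics apply), "rvec" (rotation vector, rad) and "tvec" (3), from world to camera coordinates, as OpenCV has them. Camera axes: x right, y down, z forward; pixel columns grow to the right and rows downward; lengths in mm; the calibration is good to about 2 mm. A picture is of the moment at which its call begins. There is no depth.
- hand_in(): hands the job in, once; it reports no verdict.
The state is a dict: "time": time; "joint_pos": joint angles; "qd": joint speeds; "joint_efforts": joint torques, N m; "tool_pos": TCP position; "tcp_rot": TCP orientation; "ft_force": force on the tool from outside, world axes, zero at the start; "wrist_torque": the same for the moment, N m; "finger_gap": finger opening in mm.
Only numpy, scipy, OpenCV 4.12 (cv2) and the standard library are available. Lean on these libraries where they do the work, as an engineer would, in place of code of your own. Each camera call takes 0.05 s, during which the arm holds its last target.

## Task

One of these three rubber casting moulds still has its metal model shut inside and the other two are empty: squeeze each across its width to feel which, for an empty mould gives and the one with the model stays firm. Lay the firm one flat in the grey tray, ready for cutting open, and pile the two empty ones, lying flat, squarely in the middle of the bare metal plate, one exactly on top of the other with the long sides of moulds and plate in line. Set the moulds down rather than dropping them, and leave the other things on the bench where they are.

Things in the scene. Friction and masses are not known exactly. Their poses are not given: they have to be found in the camera images.
- mould_a_centre (a point): red rubber casting mould, a block 76 x 48 x 30 mm (x, y, z) lying flat, pouring hole in one end (either end first will do). Point: its centre, 15 mm up. Squeezed across y, an empty one loses 1 mm of width per N, from 48 to 38 mm at 10 N, then holds (34 at 100 N); let go, it springs back. The one with the model keeps 43 to 47 mm and weighs 0.23 kg, an empty one 0.13. Look and name do not tell.
- mould_b_centre (a point): red rubber casting mould, a block 76 x 48 x 30 mm (x, y, z) lying flat, pouring hole in one end (either end first will do). Point: its centre, 15 mm up. Squeezed across y, an empty one loses 1 mm of width per N, from 48 to 38 mm at 10 N, then holds (34 at 100 N); let go, it springs back. The one with the model keeps 43 to 47 mm and weighs 0.23 kg, an empty one 0.13. Look and name do not tell.
- mould_c_centre (a point): red rubber casting mould, a block 76 x 48 x 30 mm (x, y, z) lying flat, pouring hole in one end (either end first will do). Point: its centre, 15 mm up. Squeezed across y, an empty one loses 1 mm of width per N, from 48 to 38 mm at 10 N, then holds (34 at 100 N); let go, it springs back. The one with the model keeps 43 to 47 mm and weighs 0.23 kg, an empty one 0.13. Look and name do not tell.
- mould_plate_top (a point): bare metal plate with four corner holes, 100 x 70 x 8 mm, lying flat on the bench and fixed there; this point is the centre of its top face, 8 mm above the bench; x along its length, y across it, z up
- grey_tray_floor (a point): open grey sheet-metal tray, 140 x 130 mm outside (x, y), walls 3 mm thick and 25 mm high, fixed to the bench; this point is the centre of its inner floor, 3 mm above the bench; x along the 140 mm side, z up
- steel_block: bystander: dark steel bench block 30 x 95 x 24 mm, origin at the centre of its underside, y along its length
- wax_red: bystander: red wax bar 12 x 108 x 12 mm, origin at the centre of its underside, y along its length
- dish_parts: bystander: round steel dish of small parts, 89 mm across and 25 mm high, origin at the centre of its underside

How it is judged (in metres and radians):
At the end, for the whole second after the job is handed in: The firm mould (told by its weight) flat on the grey tray's floor. The empty ones flat in a pile on the plate, either one below: lower centred on the plate within 12 mm, upper on lower within 8 mm; long axes within 8 degrees of each other, 9 of the plate's, either end first. All let go, at rest ((((horizontal distance between mould_b_centre and mould_plate_top below 0.012 m and z of mould_b_centre in the frame of mould_plate_top between 0.01 and 0.02 m and z of mould_c_centre in the frame of mould_plate_top between 0.039 and 0.051 m) and horizontal distance between mould_c_centre and mould_b_centre below 0.008 m and angle between the x axis of mould_c_centre and the x axis of mould_b_centre, either way round below 0.14 rad and angle between the x axis of each of mould_b_centre, mould_c_centre and the x axis of mould_plate_top, either way round below 0.16 rad and x of mould_a_centre in the frame of grey_tray_floor between -0.05 and 0.05 m and y of mould_a_centre in the frame of grey_tray_floor between -0.05 and 0.05 m and z of mould_a_centre in the frame of grey_tray_floor below 0.022 m and contact force between mould_a and grey_tray above 1.75 N) or ((horizontal distance between mould_c_centre and mould_plate_top below 0.012 m and z of mould_c_centre in the frame of mould_plate_top between 0.01 and 0.02 m and z of mould_b_centre in the frame of mould_plate_top between 0.039 and 0.051 m) and horizontal distance between mould_b_centre and mould_c_centre below 0.008 m and angle between the x axis of mould_b_centre and the x axis of mould_c_centre, either way round below 0.14 rad and angle between the x axis of each of mould_c_centre, mould_b_centre and the x axis of mould_plate_top, either way round below 0.16 rad and x of mould_a_centre in the frame of grey_tray_floor between -0.05 and 0.05 m and y of mould_a_centre in the frame of grey_tray_floor between -0.05 and 0.05 m and z of mould_a_centre in the frame of grey_tray_floor below 0.022 m and contact force between mould_a and grey_tray above 1.75 N) or ((horizontal distance between mould_c_centre and mould_plate_top below 0.012 m and z of mould_c_centre in the frame of mould_plate_top between 0.01 and 0.02 m and z of mould_a_centre in the frame of mould_plate_top between 0.039 and 0.051 m) and horizontal distance between mould_a_centre and mould_c_centre below 0.008 m and angle between the x axis of mould_a_centre and the x axis of mould_c_centre, either way round below 0.14 rad and angle between the x axis of each of mould_c_centre, mould_a_centre and the x axis of mould_plate_top, either way round below 0.16 rad and x of mould_b_centre in the frame of grey_tray_floor between -0.05 and 0.05 m and y of mould_b_centre in the frame of grey_tray_floor between -0.05 and 0.05 m and z of mould_b_centre in the frame of grey_tray_floor below 0.022 m and contact force between mould_b and grey_tray above 1.75 N) or ((horizontal distance between mould_a_centre and mould_plate_top below 0.012 m and z of mould_a_centre in the frame of mould_plate_top between 0.01 and 0.02 m and z of mould_c_centre in the frame of mould_plate_top between 0.039 and 0.051 m) and horizontal distance between mould_c_centre and mould_a_centre below 0.008 m and angle between the x axis of mould_c_centre and the x axis of mould_a_centre, either way round below 0.14 rad and angle between the x axis of each of mould_a_centre, mould_c_centre and the x axis of mould_plate_top, either way round below 0.16 rad and x of mould_b_centre in the frame of grey_tray_floor between -0.05 and 0.05 m and y of mould_b_centre in the frame of grey_tray_floor between -0.05 and 0.05 m and z of mould_b_centre in the frame of grey_tray_floor below 0.022 m and contact force between mould_b and grey_tray above 1.75 N) or ((horizontal distance between mould_a_centre and mould_plate_top below 0.012 m and z of mould_a_centre in the frame of mould_plate_top between 0.01 and 0.02 m and z of mould_b_centre in the frame of mould_plate_top between 0.039 and 0.051 m) and horizontal distance between mould_b_centre and mould_a_centre below 0.008 m and angle between the x axis of mould_b_centre and the x axis of mould_a_centre, either way round below 0.14 rad and angle between the x axis of each of mould_a_centre, mould_b_centre and the x axis of mould_plate_top, either way round below 0.16 rad and x of mould_c_centre in the frame of grey_tray_floor between -0.05 and 0.05 m and y of mould_c_centre in the frame of grey_tray_floor between -0.05 and 0.05 m and z of mould_c_centre in the frame of grey_tray_floor below 0.022 m and contact force between mould_c and grey_tray above 1.75 N) or ((horizontal distance between mould_b_centre and mould_plate_top below 0.012 m and z of mould_b_centre in the frame of mould_plate_top between 0.01 and 0.02 m and z of mould_a_centre in the frame of mould_plate_top between 0.039 and 0.051 m) and horizontal distance between mould_a_centre and mould_b_centre below 0.008 m and angle between the x axis of mould_a_centre and the x axis of mould_b_centre, either way round below 0.14 rad and angle between the x axis of each of mould_b_centre, mould_a_centre and the x axis of mould_plate_top, either way round below 0.16 rad and x of mould_c_centre in the frame of grey_tray_floor between -0.05 and 0.05 m and y of mould_c_centre in the frame of grey_tray_floor between -0.05 and 0.05 m and z of mould_c_centre in the frame of grey_tray_floor below 0.022 m and contact force between mould_c and grey_tray above 1.75 N)) and angle between each of mould_a_centre, mould_b_centre, mould_c_centre's own z axis and vertical below 0.1 rad and linear speed of each of mould_a, mould_b, mould_c below 0.02 m/s); the robot touches nothing.
It fails at once if a mould is dropped or thrown instead of being laid down (moves freely, faster than 0.7 m/s, as after a fall of 25 mm) ((contact force between the fingers and mould_a below 0.05 N and linear speed of mould_a above 0.7 m/s) or (contact force between the fingers and mould_b below 0.05 N and linear speed of mould_b above 0.7 m/s) or (contact force between the fingers and mould_c below 0.05 N and linear speed of mould_c above 0.7 m/s)).
It fails at once if the steel block, the red wax bar or the dish of parts is moved by more than 25 mm (distance of any of steel_block, wax_red, dish_parts from where it was at the start of the episode above 0.025 m).
It also fails if it takes over 64 s, if anything falls off the work surface, if the arm or the gripper's body presses on something with over 40 N, if the wrist force passes 120 N, or if a joint passes its speed limit or range.

## Working session

There is one attempt and no reset: what is moved stays moved. The work goes in short steps, Python scripts to look and compute and a tool call to move; the robot and the scene stay as the last step left them, time stands still between calls to the robot, and variables do not carry over. Pictures are saved under pics/ and viewed, and the job is handed in when it is done.

Besides the shell and the picture viewer there is one more tool, called after "Call:" as name(argument=value, ...) on one line, values as JSON. drive_tool: Moves the arm, as the interface text tells. Its arguments: {"type":"object","properties":{"deltas":{"type":"array","items":{"type":"array","items":{"type":"number"}}},"squeeze":{"type":"number"}},"required":["deltas"]}

```bash
ls; mkdir -p pics; python3 - <<'E'
from bench import sense, snapshot
import cv2
print(sense())
for n in("top","side","wrist"):
    s=snapshot(n); cv2.imwrite(f"pics/{n}0.png",s["frame"]); print(n,{k:v for k,v in s.items() if k!="frame"})
E
```

```text
pics
{'time': 0.0, 'joint_pos': array([-7.11830187e+01,  7.51599460e+00,  8.53299701e+01,  7.06904302e-04,
        8.72594411e+01, -4.89250613e+00]), 'qd': array([ 0.05343243, -0.02014757,  0.03163587, -0.08697489, -0.04818666,
       -0.0418263 ]), 'joint_efforts': array([ 1.23025493e-03, -5.69399357e+01, -5.00550556e+01, -6.48695595e-05,
        1.49640773e-02, -1.41825517e-06]), 'tool_pos': array([ 241.11410169, -548.82966792,  230.22854712]), 'tcp_rot': array([-95.27628088,  89.8945918 , 108.43317213]), 'ft_force': array([ 0.34543849, -0.24600921, -0.29853633]), 'wrist_torque': array([0.01453032, 0.02780489, 0.0163113 ]), 'finger_gap': 85.35799988370711}
top {'fx': 534.5460630652445, 'fy': 534.5460630652445, 'cx': 318.10765147607617, 'cy': 248.72139139648206, 'k1': 0.019896233491838892, 'rvec': array([ 2.16640933, -2.15288099,  0.15274728]), 'tvec': array([  87.17146777,  614.57264261, 1199.00984874])}
side {'fx': 520.5214421657805, 'fy': 520.5214421657805, 'cx': 316.5206001411813, 'cy': 226.260232791831, 'k1': -0.1361923789383528, 'rvec': array([ 2.09406014,  1.08276687, -0.4828161 ]), 'tvec': array([-441.94576115, -261.74249311, 1396.7654891 ])}
wrist {'fx': 427.8974954581995, 'fy': 427.8974954581995, 'cx': 322.46249217660517, 'cy': 232.6022197445817, 'k1': -0.037189369425564424, 'rvec': array([-2.43078542,  1.58769801,  0.2223777 ]), 'tvec': array([-599.05702369,  -33.87880924,  377.14453105])}
```

View pics/top0.png

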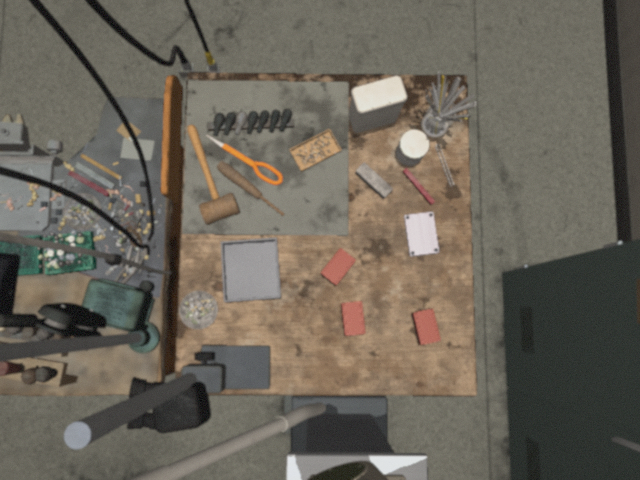

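View pics/side0.png

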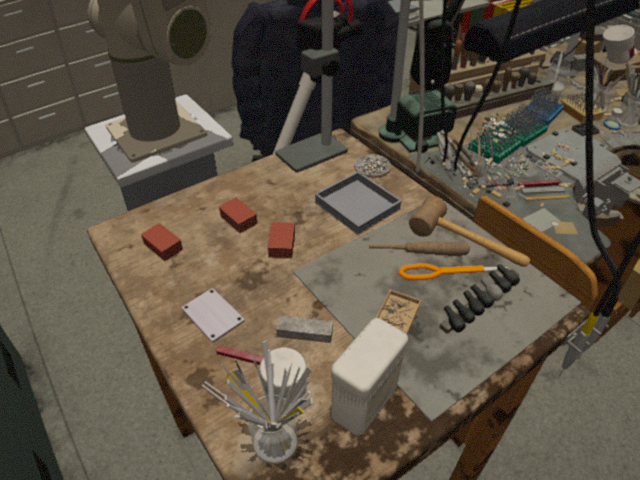

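View pics/wrist0.png

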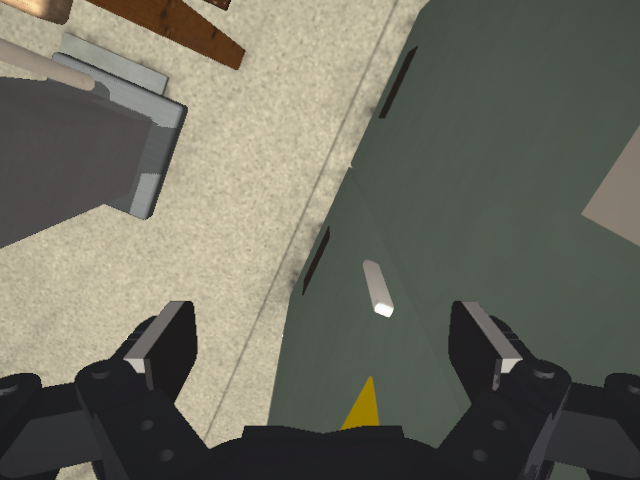

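The top view shows the moulds at about (338,267), (353,318) and (426,327). The plate is at (422,234), the tray at (251,270), the steel block at (373,180), the wax bar at (418,186) and the dish at (198,309). I'll fit box silhouettes in both views.

```bash
cat > h.py <<'E'
import numpy as np, cv2
from scipy.optimize import minimize
from scipy.spatial.transform import Rotation as R
def proj(P,s):
    Rm,_=cv2.Rodrigues(s["rvec"]); c=np.atleast_2d(P)@Rm.T+s["tvec"]
    u=c[:,:2]/c[:,2:]; r2=(u**2).sum(1,keepdims=True); u=u*(1+s["k1"]*r2)
    return u*[s["fx"],s["fy"]]+[s["cx"],s["cy"]]
def back(px,s,z):
    K=np.array([[s["fx"],0,s["cx"]],[0,s["fy"],s["cy"]],[0,0,1]])
    u=cv2.undistortPoints(np.array([[px]],float),K,np.array([s["k1"],0,0,0.]))[0,0]
    Rm,_=cv2.Rodrigues(s["rvec"]); d=Rm.T@[u[0],u[1],1]; o=-Rm.T@s["tvec"]
    return o+d*(z-o[2])/d[2]
def box(x,y,yaw,dims,z0):
    lx,ly,lz=dims; c,sn=np.cos(yaw),np.sin(yaw)
    p=np.array([[a*lx/2,b*ly/2] for a in(-1,1) for b in(-1,1)])@np.array([[c,sn],[-sn,c]])+[x,y]
    return np.vstack([np.c_[p,np.full(4,z0)],np.c_[p,np.full(4,z0+lz)]])
def sil(x,y,yaw,dims,z0,s,roi,S=6):
    h=cv2.convexHull(proj(box(x,y,yaw,dims,z0),s).astype(np.float32))[:,0]
    x0,y0,x1,y1=roi; m=np.zeros(((y1-y0)*S,(x1-x0)*S),np.uint8)
    cv2.fillConvexPoly(m,np.round((h-[x0,y0]+.5)*S*16).astype(int),255,shift=4)
    return cv2.resize(m,(x1-x0,y1-y0),interpolation=cv2.INTER_AREA)/255.
def redmask(f):
    f=f.astype(int); return ((f[...,2]>f[...,1]*1.75)&(f[...,2]>f[...,0]*1.75)&(f[...,2]>70)).astype(np.uint8)
def fit(obs,g,dims,z0):
    # obs: list (snap, mask float, roi)
    def cost(p):
        t=0
        for s,m,roi in obs:
            q=sil(p[0],p[1],p[2]/50,dims,z0,s,roi); x0,y0,x1,y1=roi
            mm=m[y0:y1,x0:x1]; t+=np.abs(q-mm).sum()/max(q.sum(),1)
        return t
    best=None
    for yaw in g[2]:
        r=minimize(cost,[g[0],g[1],yaw*50],method="Nelder-Mead",options=dict(initial_simplex=[[g[0],g[1],yaw*50],[g[0]+8,g[1],yaw*50],[g[0],g[1]+8,yaw*50],[g[0],g[1],yaw*50+8]],maxiter=200))
        if best is None or r.fun<best.fun: best=r
    return best.x[0],best.x[1],np.degrees(best.x[2]/50),best.fun
E
python3 - <<'E'
from h import *
from bench import snapshot
T=snapshot("top");S=snapshot("side")
np.save("pics/T.npy",T,allow_pickle=True);np.save("pics/S.npy",S,allow_pickle=True)
yaws=np.radians(np.arange(0,180,30))
def roi(p,s,r): 
    c=proj(p,s)[0].astype(int); return (max(0,c[0]-r),max(0,c[1]-r),min(640,c[0]+r),min(480,c[1]+r))
for n,px in dict(a=(338,267),b=(353,318),c=(426,327)).items():
    w=back(px,T,25)
    tm=redmask(T["frame"]).astype(float);sm=redmask(S["frame"]).astype(float)
    rt=roi(w,T,26);rs=roi(w,S,28)
    for o in([(T,tm,rt),(S,sm,rs)],[(T,tm,rt)],[(S,sm,rs)]):
        print(n,w.round(),np.round(fit(o,(w[0],w[1],yaws),(76,48,30),0),2))
for n,px,z in [("plate",(422,234),8),("tray",(251,270),3),("steel",(373,180),24),("wax",(418,186),12),("dish",(198,309),12)]:
    print(n,back(px,T,z).round())
for s,n,c in((T,"t",(345,270)),(S,"s",(270,260))):
    f=s["frame"]; x,y=c
    cv2.imwrite(f"pics/crop_{n}.png",cv2.resize(f[y-100:y+100,x-150:x+130],None,fx=2.8,fy=2.8,interpolation=cv2.INTER_CUBIC))
E
```

```text
a [573.  44.  25.] [559.71  56.54 144.36   1.33]
a [573.  44.  25.] [573.19  44.18   0.     1.  ]
a [573.  44.  25.] [5.5971e+02 5.6540e+01 1.4436e+02 3.3000e-01]
b [455.  10.  25.] [441.34  15.58  -2.65   1.4 ]
b [455.  10.  25.] [455.37   9.52   0.     1.  ]
b [455.  10.  25.] [ 4.4134e+02  1.5580e+01 -2.6500e+00  4.0000e-01]
c [ 436. -159.   25.] [ 420.9  -156.25    5.59    1.38]
c [ 436. -159.   25.] [452.54 -89.01  57.37   1.  ]
c [ 436. -159.   25.] [ 4.2090e+02 -1.5625e+02  5.5900e+00  3.8000e-01]
plate [ 655. -157.    8.]
tray [567. 249.   3.]
steel [782. -39.  24.]
wax [ 772. -149.   12.]
dish [474. 369.  12.]
```

View pics/crop_t.png

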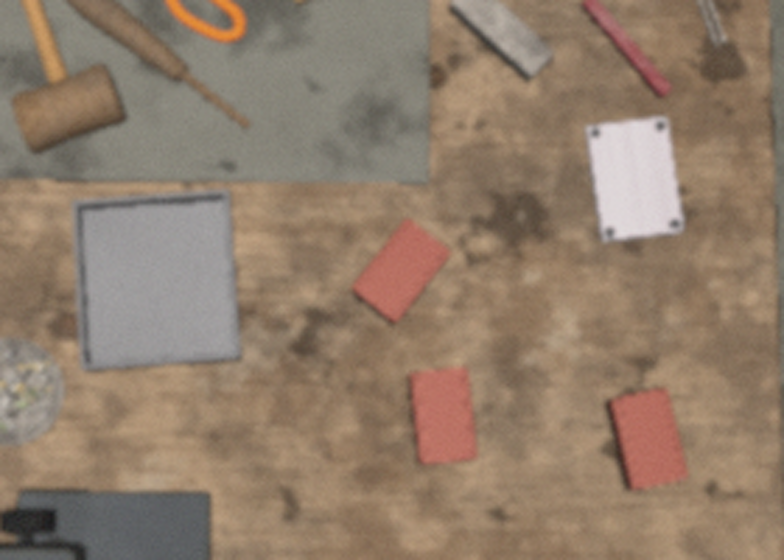

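View pics/crop_s.png

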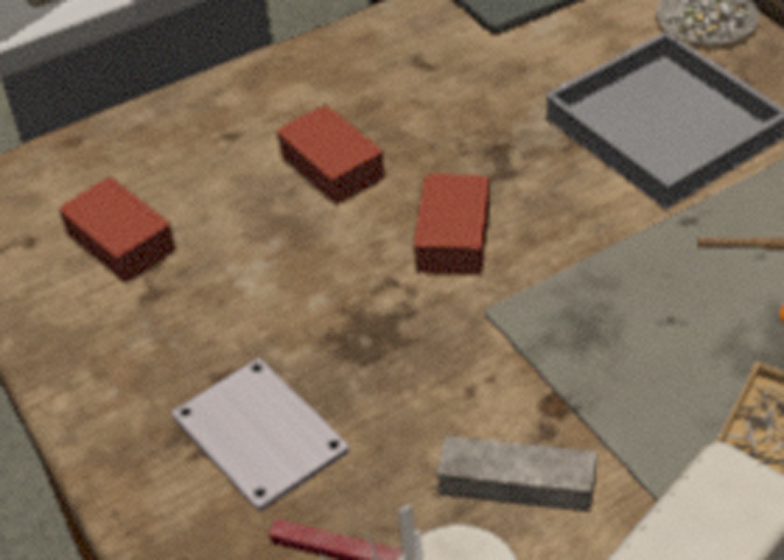

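```bash
cat >> h.py <<'E'
def redmask(f):
    h=cv2.cvtColor(f,cv2.COLOR_BGR2HSV).astype(int); 
    return (((h[...,0]<9)|(h[...,0]>170))&(h[...,1]>95)&(h[...,2]>22)).astype(np.uint8)
def roi(p,s,r): 
    c=proj(p,s)[0].astype(int); return (max(0,c[0]-r),max(0,c[1]-r),min(640,c[0]+r),min(480,c[1]+r))
yaws=np.radians(np.arange(0,180,30))
E
python3 - <<'E'
from h import *
T=np.load("pics/T.npy",allow_pickle=True).item();S=np.load("pics/S.npy",allow_pickle=True).item()
print(T["frame"][318,353],T["frame"][318,340],S["frame"][215,238],S["frame"][223,245],S["frame"][235,255])
k=np.ones((3,3),np.uint8)
def mk(s): 
    return cv2.morphologyEx(redmask(cv2.GaussianBlur(s["frame"],(3,3),0)),cv2.MORPH_OPEN,k)
tm=mk(T).astype(float);sm=mk(S).astype(float)
cv2.imwrite("pics/m.png",np.hstack([tm[200:400,200:500],sm[150:350,100:400]])*255)
for n,px in dict(a=(338,267),b=(353,318),c=(426,327)).items():
    w=back(px,T,25)
    rt=roi(w,T,26);rs=roi(w,S,30)
    for o in([(T,tm,rt),(S,sm,rs)],[(T,tm,rt)],[(S,sm,rs)]):
        print(n,np.round(fit(o,(w[0],w[1],yaws),(76,48,30),0),2))
# plate
g=cv2.cvtColor(T["frame"],cv2.COLOR_BGR2HSV); 
for s,px,lo in((T,(422,234),0),(S,(212,313),0)):
    h=cv2.cvtColor(cv2.GaussianBlur(s["frame"],(3,3),0),cv2.COLOR_BGR2HSV); x,y=px
    m=((h[...,2]>h[y-5:y+5,x-5:x+5,2].mean()*.8)&(h[...,1]<60)).astype(np.uint8)
    n,l=cv2.connectedComponents(m,connectivity=4); m=(l==l[y,x]).astype(np.uint8)
    m=cv2.morphologyEx(m,cv2.MORPH_CLOSE,np.ones((7,7),np.uint8))
    print("plate pix",m.sum()); r=cv2.minAreaRect(cv2.findNonZero(m)); c=cv2.boxPoints(r); W=np.array([back(p,s,8) for p in c]); print(W.round(1),W.mean(0).round(1))
    w=back(px,s,8)
    print(np.round(fit([(s,m.astype(float),roi(w,s,45))],(w[0],w[1],yaws[:3]),(100,70,.5),7.5),2))
E
```

```text
[103 115 188] [ 82 101 122] [ 57  78 151] [12 23 53] [ 86 115 144]
a [5.7542e+02 4.5140e+01 1.4327e+02 3.0000e-01]
a [5.7533e+02 4.4850e+01 1.4209e+02 5.0000e-02]
a [5.7471e+02 4.6590e+01 1.4496e+02 2.3000e-01]
b [4.5531e+02 9.8800e+00 1.8542e+02 2.2000e-01]
b [4.552e+02 9.840e+00 6.560e+00 5.000e-02]
b [4.5536e+02 1.0840e+01 1.7903e+02 1.4000e-01]
c [ 4.3810e+02 -1.5942e+02  1.0780e+01  2.4000e-01]
c [ 4.3827e+02 -1.5930e+02  1.2690e+01  8.0000e-02]
c [ 4.3816e+02 -1.5938e+02  6.8300e+00  1.4000e-01]
plate pix 1124
[[ 701.5 -114.7    8. ]
 [ 712.8 -184.1    8. ]
 [ 613.6 -196.9    8. ]
 [ 602.5 -128.2    8. ]] [ 657.6 -156.     8. ]
[ 6.5784e+02 -1.5575e+02  7.5300e+00  9.0000e-02]
plate pix 1679
[[ 619.3 -195.8    8. ]
 [ 592.5 -123.1    8. ]
 [ 704.9 -114.4    8. ]
 [ 725.5 -182.8    8. ]] [ 660.5 -154.     8. ]
[ 6.6041e+02 -1.5544e+02  7.3900e+00  4.0000e-02][ WARN:0@0.634] global loadsave.cpp:1063 imwrite_ Unsupported depth image for selected encoder is fallbacked to CV_8U.
```

View pics/m.png

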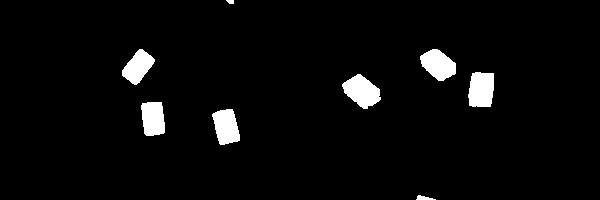

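The silhouette fits from the two cameras agree to about 2 mm. Next I'll locate the tray orientation and the stand, and write the move planner.

```bash
cat >> h.py <<'E'
def plan(tx,ty,tz,jaw=None):
    """jaw: world angle (deg, mod 180) of jaw axis; None keeps"""
    from bench import sense
    s=sense(); p=s["tool_pos"]; M=R.from_euler("xyz",s["tcp_rot"],degrees=True).as_matrix()
    cur=np.degrees(np.arctan2(M[1,1],M[0,1])); 
    if jaw is None: jaw=cur
    d=(jaw-cur+90)%180-90
    out=[]
    for dd in (d,d-180*np.sign(d)):
        a=np.radians(cur+dd); y=np.array([np.cos(a),np.sin(a),0]); x=np.array([0,0,-1.]); z=np.cross(x,y)
        N=np.c_[x,y,z]; out.append((dd,R.from_matrix(M.T@N).as_rotvec()))
    sh=M.T@(np.array([tx,ty,tz])-p)/1000
    print("t",round(s["time"],2),"tcp",p.round(1),"jaw",round(cur,1),"F",s["ft_force"].round(1),"gap",round(s["finger_gap"],1),"q",s["joint_pos"].round(0))
    print("shift",sh.round(4),"dist",round(np.linalg.norm(sh)*1000),*[(round(d,1),r.round(4)) for d,r in out])
E
python3 - <<'E'
from h import *
T=np.load("pics/T.npy",allow_pickle=True).item();S=np.load("pics/S.npy",allow_pickle=True).item()
# tray corners (floor/rim) read from crop: crop px/2.8+(195,170)
for n,c in dict(tl=(75,200),tr=(229,193),br=(240,360),bl=(86,370)).items():
    px=np.array(c)/2.8+[195,170]; print(n,back(px,T,25).round(1))
for n,c in dict(l=(548,100),t=(665,37),b=(668,207-0)).items():
    px=np.array(c)/2.8+[120,160]; print("side",n,back(px,S,25 if n!="b" else 0).round(1))
print("stand base top px",back((204,388),T,10).round(),back((270,345),T,10).round(),"side",back((276,152),S,10).round(),back((347,150),S,10).round(),back((327,140),S,10).round())
plan(437,-158,150,102)
E
```

```text
tl [631.5 316.5  25. ]
tr [638.4 188.   25. ]
br [499.  176.7  25. ]
bl [490.1 303.4  25. ]
side l [514.2 175.6  25. ]
side t [502.3 302.6  25. ]
side b [644.8 193.2   0. ]
stand base top px [295. 350.  10.] [392. 201.  10.] side [299. 206.  10.] [395. 356.  10.] [329. 342.  10.]
t 0.25 tcp [ 241.2 -549.1  230.8] jaw -66.3 F [ 0.2  0.  -0.3] gap 85.4 q [-71.   7.  85.  -0.  87.  -5.]
shift [ 0.081  -0.2793 -0.3365] dist 445 (np.float64(-11.7), array([0.2043, 0.    , 0.0009])) (np.float64(168.3), array([-2.9373e+00, -1.4000e-03,  1.0000e-04]))
```

Call:
drive_tool(deltas=[[0,0.08,-0.279,-0.336,0.2,0,0],[0,0.08,-0.279,-0.336,0.2,0,0],[0,0.08,-0.279,-0.336,0.2,0,0],[0,0.08,-0.279,-0.336,0.2,0,0],[0,0.08,-0.279,-0.336,0.2,0,0],[0,0.08,-0.279,-0.336,0.2,0,0],[0,0.08,-0.279,-0.336,0.2,0,0],[0,0.08,-0.279,-0.336,0.2,0,0],[0,0.08,-0.279,-0.336,0.2,0,0],[0,0.08,-0.279,-0.336,0.2,0,0]], squeeze=30)

```text
time: 1.08
tool_pos: [425.2, -181.0, 156.1]
tcp_rot: [134.8, 90.0, -33.0]
ft_force: [1.4, -0.2, 0.3]
finger_gap: 85.4
```

```bash
python3 - <<'E'
from h import *
from bench import snapshot
plan(438,-159,4,102)
s=snapshot("wrist"); f=s["frame"].copy()
for p in proj(box(438.2,-159.3,np.radians(12),(76,48,30),0),s): cv2.circle(f,tuple(int(v) for v in p),3,(0,255,0),-1)
cv2.imwrite("pics/w1.png",f)
E
```

```text
t 1.08 tcp [ 425.2 -181.   156.1] jaw -77.8 F [ 1.4 -0.2  0.3] gap 85.4 q [-29. -12. 112.  -0.  80.  48.]
shift [ 0.1521 -0.0189 -0.0171] dist 154 (np.float64(-0.2), array([ 0.0041, -0.0006, -0.0006])) (np.float64(179.8), array([-3.1375e+00,  9.0000e-04, -9.0000e-04]))
```

View pics/w1.png

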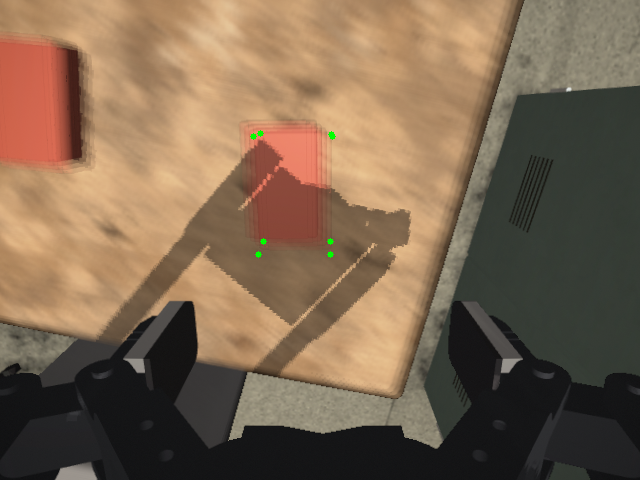

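The model box and the mould agree to a few mm. The blur is arm motion, with the mould at about (288,182). I'll descend.

Call:
drive_tool(deltas=[[0,0.02,-0.019,-0.017,0,0,0],[0,0.05,-0.019,-0.017,0,0,0],[0,0.085,-0.019,-0.017,0,0,0],[0,0.11,-0.019,-0.017,0,0,0],[0,0.13,-0.019,-0.017,0,0,0],[0,0.145,-0.019,-0.017,0,0,0],[0,0.152,-0.019,-0.017,0,0,0],[0,0.152,-0.019,-0.017,0,0,0],[255,0.152,-0.019,-0.017,0,0,0],[255,0.152,-0.019,-0.017,0,0,0]], squeeze=30)

```text
time: 1.97
tool_pos: [438.2, -161.3, 5.5]
tcp_rot: [142.3, 89.9, -25.4]
ft_force: [0.1, -0.5, 0.7]
finger_gap: 64.0
```

Call:
drive_tool(deltas=[[255,0,0,0,0,0,0],[255,0,0,0,0,0,0],[255,0,0,0,0,0,0],[255,0,0,0,0,0,0],[255,0,0,0,0,0,0],[255,0,0,0,0,0,0],[255,0,0,0,0,0,0],[255,0,0,0,0,0,0],[255,0,0,0,0,0,0],[255,0,0,0,0,0,0]])

```text
time: 2.8
tool_pos: [438.4, -160.9, 6.2]
tcp_rot: [153.5, 89.9, -14.3]
ft_force: [-4.6, 3.0, 13.2]
finger_gap: 36.8
```

The gap is 36.8 mm, so this one is empty. I'll lift it and carry it to the plate.

```bash
python3 - <<'E'
from h import *
plan(658.5,-155.6,65,97.4)
E
```

```text
t 2.8 tcp [ 438.4 -160.9    6.2] jaw -77.7 F [-4.6  3.  13.2] gap 36.8 q [-26.   1. 117.   0.  62.  51.]
shift [-0.0584  0.0416 -0.2163] dist 228 (np.float64(-4.9), array([ 0.0848, -0.0019, -0.0008])) (np.float64(175.1), array([-3.0568e+00,  1.3000e-03, -2.9000e-03]))
```

Call:
drive_tool(deltas=[[255,-0.015,0,0,0,0,0],[255,-0.035,0,0,0,0,0],[255,-0.058,0.002,-0.012,0.01,0,0],[255,-0.058,0.007,-0.036,0.02,0,0],[255,-0.058,0.014,-0.072,0.03,0,0],[255,-0.058,0.021,-0.108,0.05,0,0],[255,-0.058,0.028,-0.144,0.06,0,0],[255,-0.058,0.035,-0.18,0.08,0,0],[255,-0.058,0.04,-0.205,0.085,0,0],[255,-0.058,0.0416,-0.216,0.085,0,0]])

```text
time: 3.63
tool_pos: [660.6, -155.3, 62.9]
tcp_rot: [161.3, 89.8, -11.3]
ft_force: [1.0, -0.5, -1.0]
finger_gap: 36.3
```

```bash
python3 - <<'E'
from h import *
from bench import snapshot
plan(658.5,-155.6,15,97.4)
for n in("side","wrist"):
    f=snapshot(n)["frame"]; cv2.imwrite(f"pics/{n}2.png",f if n=="wrist" else cv2.resize(f[200:360,120:340],None,fx=3,fy=3))
plan(658.5,-155.6,15,97.4)
E
```

```text
t 3.63 tcp [ 660.6 -155.3   62.9] jaw -82.6 F [ 1.  -0.5 -1. ] gap 36.3 q [-18.  26.  81.   0.  73.  65.]
shift [ 0.0479 -0.      0.0023] dist 48 (np.float64(-0.0), array([ 0.    , -0.0026, -0.0009])) (np.float64(180.0), array([-3.1416e+00,  1.4000e-03, -4.1000e-03]))
t 3.73 tcp [ 659.1 -155.2   62.6] jaw -82.6 F [-0.5  0.4 -1.7] gap 36.5 q [-18.  26.  81.   0.  73.  65.]
shift [0.0475 0.0003 0.0007] dist 48 (np.float64(-0.0), array([ 0.0007, -0.0013, -0.0005])) (np.float64(180.0), array([-3.1409e+00,  8.0000e-04, -2.1000e-03]))
```

View pics/side2.png

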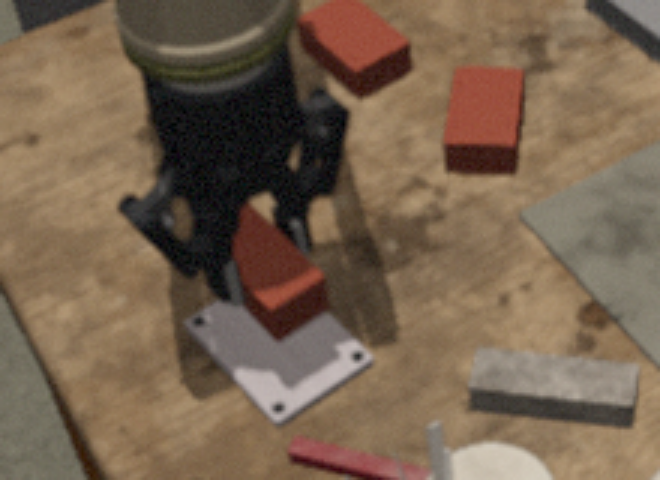

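View pics/wrist2.png

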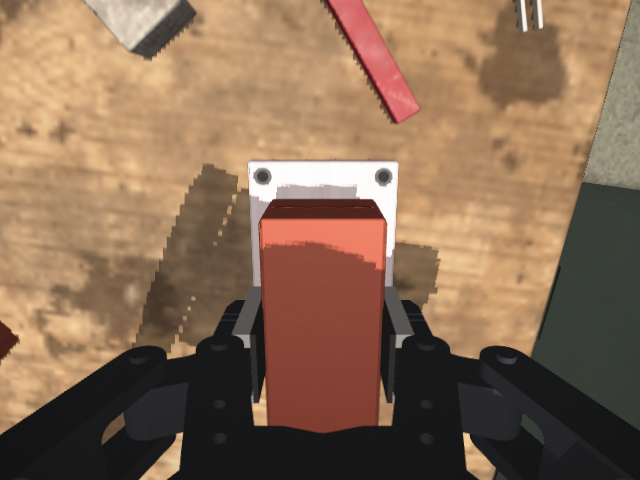

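The mould is held level, with its front top edge at row 221. The plate's far edge is at row 160, columns 249–398, square with the mould. I'll turn these edges into lengths.

```bash
python3 - <<'E'
from h import *
from bench import snapshot
s=snapshot("wrist")
a=np.radians(7.4);u=np.array([np.cos(a),np.sin(a),0])
e=back((323.5,160.5),s,8); print("plate centre",(e-50*u).round(1))
print(back((249,161),s,8).round(1),back((398,161),s,8).round(1))
l,r=back((261,220),s,86.4),back((386,220),s,86.4);m=(l+r)/2
print("mould w",np.linalg.norm(l-r),"centre",(m-38*u).round(1))
bl=back((281,199),s,56.4);br=back((374,199),s,56.4);print("bottom edge",np.linalg.norm(bl-br),((bl+br)/2-38*u).round(1))
plan(658.5,-155.6,15,97.4)
E
```

```text
plate centre [ 657.6 -155.6    8. ]
[ 702.6 -115.7    8. ] [ 711.4 -182.8    8. ]
mould w 35.25121256669621 centre [ 661.4 -155.    86.4]
bottom edge 32.50027447133045 [ 661.6 -156.4   56.4]
t 3.78 tcp [ 657.6 -155.3   62.2] jaw -82.6 F [-0.6 -0.  -1.8] gap 36.7 q [-18.  26.  81.  -0.  73.  65.]
shift [ 0.0472  0.0004 -0.0009] dist 47 (np.float64(-0.0), array([ 0.0004,  0.0001, -0.    ])) (np.float64(180.0), array([-3.1412e+00,  0.0000e+00,  2.0000e-04]))
```

Call:
drive_tool(deltas=[[255,0.012,0,0.002,0,0,0],[255,0.024,0,0.002,0,0,0],[255,0.033,0,0.002,0,0,0],[255,0.039,0,0.002,0,0,0],[255,0.042,0,0.002,0,0,0],[255,0.044,0,0.002,0,0,0],[255,0.046,0,0.002,0,0,0],[255,0.047,0,0.002,0,0,0],[255,0.0475,0,0.002,0,0,0],[255,0.0475,0,0.002,0,0,0]])

```text
time: 4.62
tool_pos: [655.5, -155.8, 15.1]
tcp_rot: [157.7, 90.0, -14.9]
ft_force: [-0.5, 0.3, -0.7]
finger_gap: 36.5
```

```bash
python3 - <<'E'
from h import *
plan(656,-155.6,14,97.4)
E
```

```text
t 4.62 tcp [ 655.5 -155.8   15.1] jaw -82.6 F [-0.5  0.3 -0.7] gap 36.5 q [-18.  29.  82.   0.  68.  65.]
shift [ 0.0011 -0.0001 -0.0005] dist 1 (np.float64(0.0), array([-0.0003, -0.0006, -0.0002])) (np.float64(-180.0), array([ 3.1413e+00, -4.0000e-04,  9.0000e-04]))
```

Weight is still carried slightly, so I'll go down 2 mm more and then release.

Call:
drive_tool(deltas=[[255,0.0005,0,0,0,0,0],[255,0.001,0,0,0,0,0],[255,0.0015,0,0,0,0,0],[255,0.002,0,0,0,0,0],[255,0.002,0,0,0,0,0],[255,0.002,0,0,0,0,0],[255,0.002,0,0,0,0,0],[255,0.002,0,0,0,0,0],[255,0.002,0,0,0,0,0],[255,0.002,0,0,0,0,0]])

```text
time: 5.45
tool_pos: [655.7, -155.9, 14.4]
tcp_rot: [153.8, 90.0, -18.8]
ft_force: [-5.5, 1.0, 9.7]
finger_gap: 36.5
```

Call:
drive_tool(deltas=[[150,0,0,0,0,0,0],[130,0,0,0,0,0,0],[110,0,0,0,0,0,0],[90,0,0,0,0,0,0],[70,0,0,0,0,0,0],[50,0,0,0,0,0,0],[20,0,0,0,0,0,0],[0,0,0,0,0,0,0],[0,0,0,0,0,0,0],[0,-0.01,0,0,0,0,0]])

```text
time: 6.28
tool_pos: [653.5, -155.2, 20.5]
tcp_rot: [-25.4, 89.8, 161.9]
ft_force: [-0.5, 0.4, -0.6]
finger_gap: 85.4
```

```bash
python3 - <<'E'
from h import *
plan(455.3,10,130,96.5)
E
```

```text
t 6.28 tcp [ 653.5 -155.2   20.5] jaw -82.6 F [-0.5  0.4 -0.6] gap 85.4 q [-18.  29.  82.   0.  69.  65.]
shift [-0.1085 -0.1895  0.1757] dist 280 (np.float64(-0.9), array([0.0153, 0.0036, 0.0017])) (np.float64(179.1), array([-3.1263e+00, -2.6000e-03,  5.6000e-03]))
```

Call:
drive_tool(deltas=[[0,-0.035,0,0,0,0,0],[0,-0.075,0,0,0,0,0],[0,-0.1085,-0.01,0.01,0,0,0],[0,-0.1085,-0.19,0.176,0.015,0.003,0.0015],[0,-0.1085,-0.19,0.176,0.015,0.003,0.0015],[0,-0.1085,-0.19,0.176,0.015,0.003,0.0015],[0,-0.1085,-0.19,0.176,0.015,0.003,0.0015],[0,-0.1085,-0.19,0.176,0.015,0.003,0.0015],[0,-0.1085,-0.19,0.176,0.015,0.003,0.0015],[0,-0.1085,-0.19,0.176,0.015,0.003,0.0015]])

```text
time: 7.12
tool_pos: [451.0, 13.5, 130.3]
tcp_rot: [-46.0, 89.9, 140.7]
ft_force: [-1.4, 0.2, 0.3]
finger_gap: 85.2
```

```bash
python3 - <<'E'
from h import *
from bench import snapshot
S=snapshot("side");T=snapshot("top");W=snapshot("wrist")
for s,n in((S,"side"),(T,"top")):
    m=cv2.morphologyEx(redmask(cv2.GaussianBlur(s["frame"],(3,3),0)),cv2.MORPH_OPEN,np.ones((3,3),np.uint8)).astype(float)
    print(n,np.round(fit([(s,m,roi((656,-155,20),s,30))],(656,-155,yaws[:2]),(76,48,30),8),2))
cv2.imwrite("pics/side3.png",cv2.resize(S["frame"][150:350,120:400],None,fx=2.8,fy=2.8)); 
f=W["frame"].copy()
for p in proj(box(455.3,10,np.radians(6.5),(76,48,30),0),W): cv2.circle(f,tuple(int(v) for v in p),3,(0,255,0),-1)
cv2.imwrite("pics/wrist3.png",f)
plan(455.3,10,5.5,96.5)
E
```

```text
side [ 6.5587e+02 -1.5475e+02  3.2500e+00  1.1000e-01]
top [ 6.5614e+02 -1.5502e+02  1.0250e+01  2.4000e-01]
t 7.27 tcp [457.   10.1 132.5] jaw -83.4 F [ 0.1 -0.9  0.6] gap 85.2 q [ -5. -12. 114.  -0.  77.  78.]
shift [ 0.127  -0.0004  0.0024] dist 127 (np.float64(-0.1), array([ 0.0013, -0.0056, -0.0022])) (np.float64(179.9), array([-3.1403,  0.0035, -0.0088]))
```

View pics/side3.png

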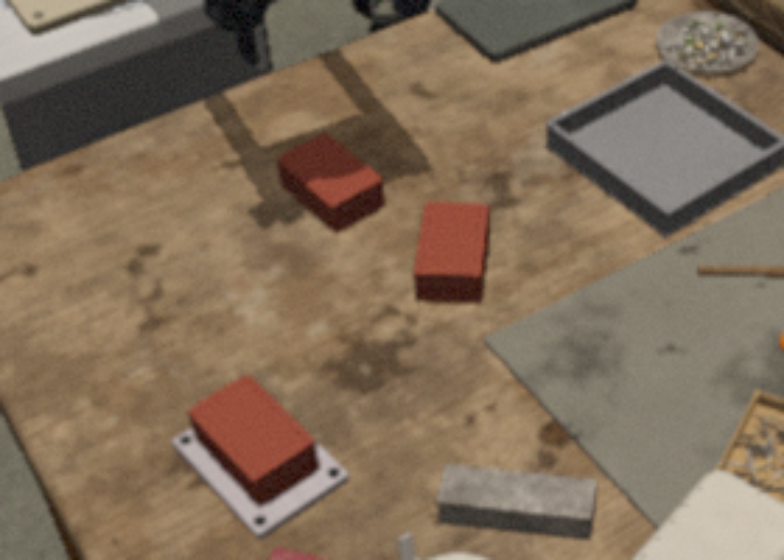

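View pics/wrist3.png

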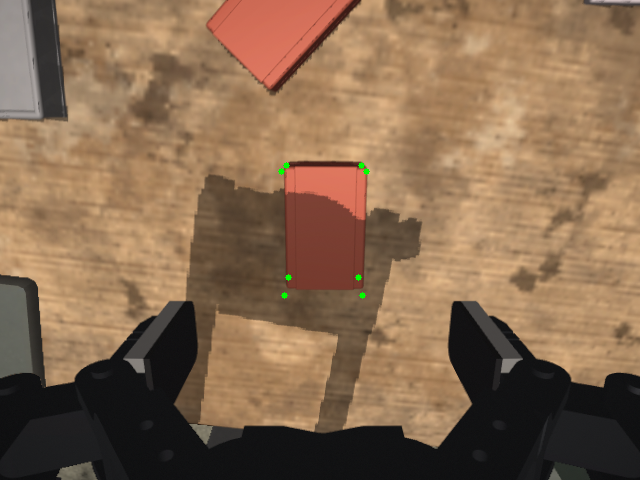

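The placed mould fits at (656,−155) on the plate. In the wrist view B's front edge is at row 167 where 171 was predicted, so it lies about 2 mm further ahead. I'll grasp it at x of about 457.

Call:
drive_tool(deltas=[[0,0.02,0,0,0,0,0],[0,0.05,0,0,0,0,0],[0,0.08,0,0,0,0,0],[0,0.1,0,0,0,0,0],[0,0.115,0,0,0,0,0],[0,0.124,0,0,0,0,0],[0,0.127,0,0,0,0,0],[0,0.127,0,0,0,0,0],[255,0.127,0,0,0,0,0],[255,0.127,0,0,0,0,0]])

```text
time: 8.1
tool_pos: [458.1, 9.7, 5.6]
tcp_rot: [159.6, 89.7, -13.9]
ft_force: [-0.1, -1.0, 0.3]
finger_gap: 63.9
```

Call:
drive_tool(deltas=[[255,0,0,0,0,0,0],[255,0,0,0,0,0,0],[255,0,0,0,0,0,0],[255,0,0,0,0,0,0],[255,0,0,0,0,0,0],[255,0,0,0,0,0,0],[255,0,0,0,0,0,0],[255,0,0,0,0,0,0],[255,0,0,0,0,0,0],[255,0,0,0,0,0,0]])

```text
time: 8.93
tool_pos: [457.8, 9.8, 5.6]
tcp_rot: [158.3, 89.7, -15.1]
ft_force: [-1.0, -0.6, 5.6]
finger_gap: 45.5
```

```bash
python3 - <<'E'
from h import *
plan(656,-155.4,105,97.4)
plan(566,247,90,95)
E
```

```text
t 8.93 tcp [457.8   9.8   5.6] jaw -83.5 F [-1.  -0.6  5.6] gap 45.5 q [ -5.  -1. 119.  -0.  61.  78.]
shift [-0.0981  0.1868 -0.1787] dist 277 (np.float64(0.9), array([-0.0153, -0.0052, -0.0021])) (np.float64(-179.1), array([ 3.1263, -0.0033,  0.0081]))
t 8.93 tcp [457.8   9.8   5.6] jaw -83.5 F [-1.  -0.6  5.6] gap 45.5 q [ -5.  -1. 119.  -0.  61.  78.]
shift [-0.0842 -0.2232 -0.1349] dist 274 (np.float64(-1.5), array([ 0.0266, -0.0052, -0.002 ])) (np.float64(178.5), array([-3.115e+00,  3.100e-03, -8.200e-03]))
```

The gap holds at 45.5 mm, so this is the firm one. I'll take it to the tray.

Call:
drive_tool(deltas=[[255,-0.015,0,0,0,0,0],[255,-0.04,0,0,0,0,0],[255,-0.07,-0.007,-0.004,0,0,0],[255,-0.084,-0.03,-0.018,0,0,0],[255,-0.084,-0.062,-0.037,0.01,-0.005,-0.002],[255,-0.084,-0.096,-0.058,0.015,-0.005,-0.002],[255,-0.084,-0.13,-0.079,0.02,-0.005,-0.002],[255,-0.084,-0.164,-0.099,0.026,-0.005,-0.002],[255,-0.084,-0.195,-0.118,0.026,-0.005,-0.002],[255,-0.084,-0.215,-0.13,0.026,-0.005,-0.002]])

```text
time: 9.77
tool_pos: [561.9, 241.9, 88.7]
tcp_rot: [-64.3, 89.9, 120.9]
ft_force: [1.4, -0.2, -2.3]
finger_gap: 45.4
```

```bash
python3 - <<'E'
from h import *
from bench import snapshot
plan(566,247,9,95)
for n in("side","wrist"):
    f=snapshot(n)["frame"]; cv2.imwrite(f"pics/{n}4.png",f if n=="wrist" else cv2.resize(f[60:260,220:480],None,fx=3,fy=3))
plan(566,247,9,95)
E
```

```text
t 9.77 tcp [561.9 241.9  88.7] jaw -84.9 F [ 1.4 -0.2 -2.3] gap 45.4 q [ 18.  15.  92.   0.  73. 103.]
shift [ 0.0797 -0.0046 -0.0046] dist 80 (np.float64(-0.1), array([0.0021, 0.0008, 0.0016])) (np.float64(179.9), array([-3.1395e+00, -2.5000e-03,  1.2000e-03]))
t 9.87 tcp [561.9 242.1  88.6] jaw -84.8 F [-0.5 -0.4 -1.7] gap 45.3 q [ 18.  15.  91.   0.  73. 103.]
shift [ 0.0796 -0.0043 -0.0045] dist 80 (np.float64(-0.2), array([0.0039, 0.0007, 0.0018])) (np.float64(179.8), array([-3.1377e+00, -2.9000e-03,  1.1000e-03]))
```

View pics/side4.png

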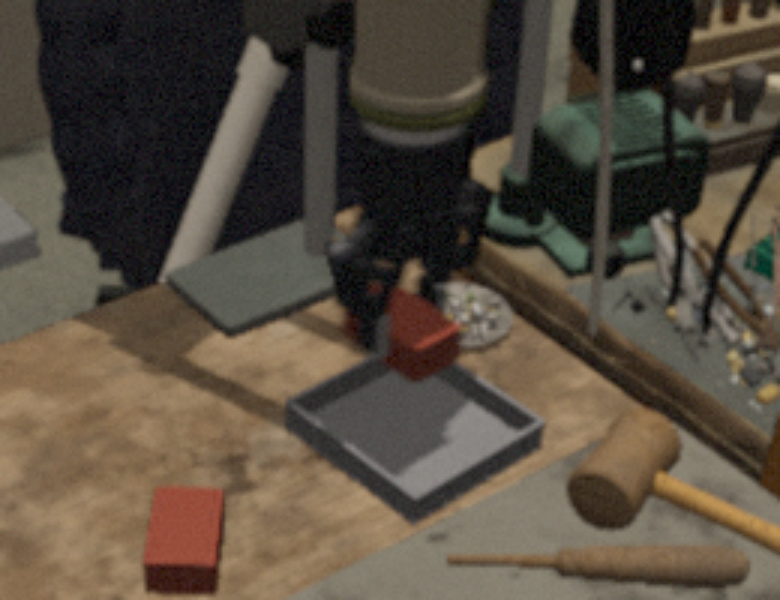

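View pics/wrist4.png

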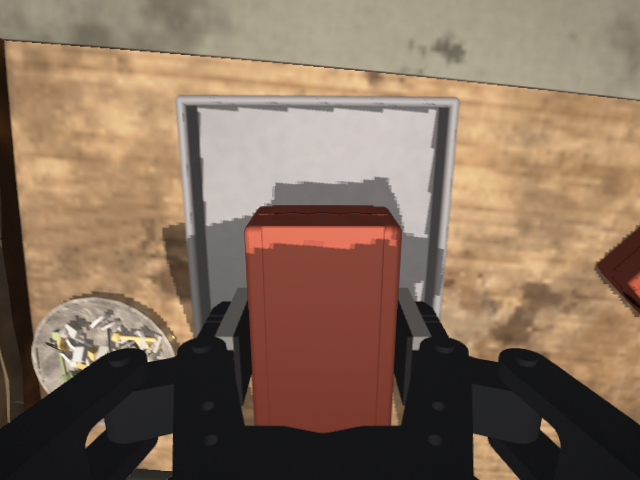

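The mould is square over the tray: walls at columns 180–458, mould at 247–400. I'll lower it.

Call:
drive_tool(deltas=[[255,0.015,-0.004,-0.004,0,0,0],[255,0.035,-0.004,-0.004,0,0,0],[255,0.05,-0.004,-0.004,0,0,0],[255,0.062,-0.004,-0.004,0,0,0],[255,0.07,-0.004,-0.004,0,0,0],[255,0.075,-0.004,-0.004,0,0,0],[255,0.078,-0.004,-0.004,0,0,0],[255,0.079,-0.004,-0.004,0,0,0],[255,0.08,-0.004,-0.004,0,0,0],[255,0.08,-0.004,-0.004,0,0,0]])

```text
time: 10.7
tool_pos: [565.2, 242.9, 9.0]
tcp_rot: [-50.0, 89.9, 135.1]
ft_force: [-0.3, -1.0, -1.7]
finger_gap: 45.7
```

Call:
drive_tool(deltas=[[255,0.0005,0,0,0,0,0],[255,0.001,0,0,0,0,0],[255,0.0015,0,0,0,0,0],[255,0.0015,0,0,0,0,0],[255,0.0015,0,0,0,0,0],[255,0.0015,0,0,0,0,0],[255,0.0015,0,0,0,0,0],[255,0.0015,0,0,0,0,0],[255,0.0015,0,0,0,0,0],[255,0.0015,0,0,0,0,0]])

```text
time: 11.53
tool_pos: [565.3, 243.1, 8.7]
tcp_rot: [-53.9, 89.9, 131.1]
ft_force: [-5.5, -0.6, 8.9]
finger_gap: 45.4
```

Call:
drive_tool(deltas=[[120,0,0,0,0,0,0],[110,0,0,0,0,0,0],[100,0,0,0,0,0,0],[90,0,0,0,0,0,0],[75,0,0,0,0,0,0],[75,0,0,0,0,0,0],[75,0,0,0,0,0,0],[75,-0.003,0,0,0,0,0],[75,-0.01,0,0,0,0,0],[75,-0.025,0,0,0,0,0]])

```text
time: 12.37
tool_pos: [563.1, 242.2, 30.4]
tcp_rot: [3.1, 89.7, -171.9]
ft_force: [0.4, -0.7, -0.8]
finger_gap: 60.3
```

```bash
python3 - <<'E'
from h import *
plan(576.5,45,130,52.5)
E
```

```text
t 12.37 tcp [563.1 242.2  30.4] jaw -85.0 F [ 0.4 -0.7 -0.8] gap 60.3 q [ 18.  20.  93.   0.  68. 103.]
shift [-0.0996  0.1977  0.0045] dist 221 (np.float64(-42.5), array([ 0.7423,  0.0052, -0.0023])) (np.float64(137.5), array([-2.3993,  0.003 ,  0.0065]))
```

Call:
drive_tool(deltas=[[75,-0.04,0,0,0,0,0],[75,-0.08,0,0,0,0,0],[0,-0.1,0.02,0,0.1,0,0],[0,-0.1,0.06,0.002,0.22,0,0],[0,-0.1,0.1,0.004,0.34,0,0],[0,-0.1,0.14,0.004,0.46,0,0],[0,-0.1,0.18,0.004,0.58,0.005,-0.002],[0,-0.1,0.198,0.004,0.7,0.005,-0.002],[0,-0.1,0.198,0.004,0.74,0.005,-0.002],[0,-0.1,0.198,0.004,0.74,0.005,-0.002]])

```text
time: 13.2
tool_pos: [578.6, 43.5, 132.6]
tcp_rot: [-131.2, 89.8, 11.2]
ft_force: [-0.3, 1.3, -0.7]
finger_gap: 85.1
```

```bash
python3 - <<'E'
from h import *
from bench import snapshot
S=snapshot("side");snapshot("top");W=snapshot("wrist")
cv2.imwrite("pics/side5.png",cv2.resize(S["frame"][60:260,220:480],None,fx=3,fy=3)); 
m=redmask(cv2.GaussianBlur(S["frame"],(3,3),0)).astype(float)
print("tray mould",np.round(fit([(S,m,roi((565,243,18),S,30))],(565,243,yaws[:2]),(76,48,30),3),2))
f=W["frame"].copy()
for p in proj(box(575.4,45,np.radians(142.5),(76,48,30),0),W): cv2.circle(f,tuple(int(v) for v in p),3,(0,255,0),-1)
cv2.imwrite("pics/wrist5.png",f)
wm=redmask(W["frame"]); wm=cv2.morphologyEx(wm,cv2.MORPH_OPEN,np.ones((5,5),np.uint8)).astype(float)
print("wrist fit",np.round(fit([(W,wm,roi((575,45,20),W,110))],(575,45,np.radians([142.5])),(76,48,30),0),2))
plan(576.5,45,5.5,52.5)
E
```

```text
tray mould [ 5.6355e+02  2.4397e+02 -2.4000e-01  1.1000e-01]
wrist fit [5.7760e+02 4.5240e+01 1.4218e+02 4.0000e-02]
t 13.35 tcp [578.3  45.7 132.1] jaw -127.2 F [ 0.2  0.5 -0.2] gap 85.3 q [ -1.   8.  95.   0.  77. 127.]
shift [0.1266 0.002  0.0013] dist 127 (np.float64(-0.3), array([ 0.0047, -0.0022,  0.0031])) (np.float64(179.7), array([-3.1368, -0.0048, -0.0035]))
```

View pics/wrist5.png

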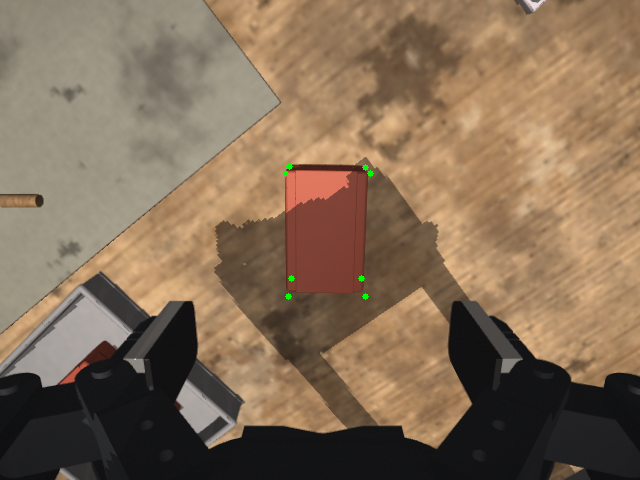

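View pics/side5.png

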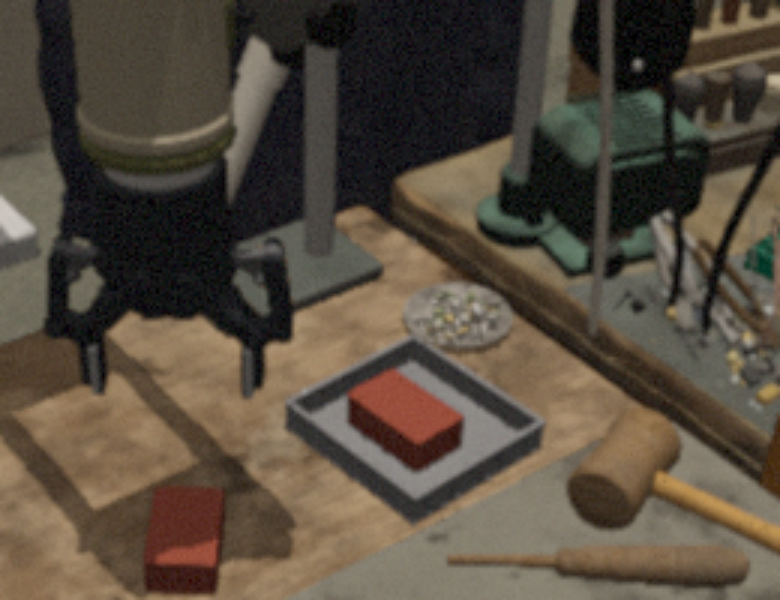

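The firm mould lies flat in the tray. A fits at (577.6,45.2), right under the TCP, so I'll descend.

Call:
drive_tool(deltas=[[0,0.02,0,0,0,0,0],[0,0.05,0,0,0,0,0],[0,0.08,0,0,0,0,0],[0,0.1,0,0,0,0,0],[0,0.115,0,0,0,0,0],[0,0.123,0,0,0,0,0],[0,0.1265,0,0,0,0,0],[0,0.1265,0,0,0,0,0],[255,0.1265,0,0,0,0,0],[255,0.1265,0,0,0,0,0]])

```text
time: 14.18
tool_pos: [579.9, 45.4, 6.8]
tcp_rot: [-133.9, 89.7, 8.8]
ft_force: [0.1, 0.1, -0.1]
finger_gap: 63.8
```

Call:
drive_tool(deltas=[[255,0,0,0,0,0,0],[255,0,0,0,0,0,0],[255,0,0,0,0,0,0],[255,0,0,0,0,0,0],[255,0,0,0,0,0,0],[255,0,0,0,0,0,0],[255,0,0,0,0,0,0],[255,0,0,0,0,0,0],[255,0,0,0,0,0,0],[255,0,0,0,0,0,0]])

```text
time: 15.02
tool_pos: [579.6, 44.9, 7.2]
tcp_rot: [-137.7, 89.7, 4.9]
ft_force: [-5.3, -2.0, 10.1]
finger_gap: 37.2
```

```bash
python3 - <<'E'
from h import *
plan(656,-155.2,90,97.4)
E
```

```text
t 15.02 tcp [579.6  44.9   7.2] jaw -127.4 F [-5.3 -2.  10.1] gap 37.2 q [ -1.  17.  99.   0.  64. 127.]
shift [-0.0825  0.1124 -0.1825] dist 230 (np.float64(44.8), array([-0.7814, -0.0049,  0.0018])) (np.float64(-135.2), array([2.3602e+00, 2.2000e-03, 6.1000e-03]))
```

Call:
drive_tool(deltas=[[255,-0.015,0,0,0,0,0],[255,-0.04,0,0,0,0,0],[255,-0.07,0.005,-0.01,-0.05,0,0],[255,-0.0825,0.02,-0.034,-0.16,0,0],[255,-0.0825,0.039,-0.063,-0.27,0,0],[255,-0.0825,0.058,-0.094,-0.38,0,0],[255,-0.0825,0.077,-0.125,-0.49,0,0],[255,-0.0825,0.095,-0.155,-0.6,-0.005,0.002],[255,-0.0825,0.107,-0.175,-0.7,-0.005,0.002],[255,-0.0825,0.1124,-0.1825,-0.78,-0.005,0.002]])

```text
time: 15.85
tool_pos: [656.1, -159.0, 88.2]
tcp_rot: [51.3, 89.9, -121.2]
ft_force: [0.7, -0.5, -1.0]
finger_gap: 36.5
```

Call:
drive_tool(deltas=[[255,0.005,0,0,0,0,0],[255,0.01,0,0,0,0,0],[255,0.01,0,0,0,0,0],[255,0.01,0,0,0,0,0],[255,0.01,0,0,0,0,0],[255,0.01,0,0,0,0,0],[255,0.01,0,0,0,0,0],[255,0.01,0,0,0,0,0],[255,0.01,0,0,0,0,0],[255,0.01,0,0,0,0,0]])

```text
time: 16.68
tool_pos: [655.3, -154.9, 77.9]
tcp_rot: [-13.2, 89.9, 174.1]
ft_force: [0.1, 0.0, -1.7]
finger_gap: 36.8
```

```bash
python3 - <<'E'
from h import *
from bench import snapshot
plan(656,-155.2,45,97.4)
for n in("side","wrist"):
    s=snapshot(n);f=s["frame"]; np.save(f"pics/{n}6.npy",s,allow_pickle=True)
    cv2.imwrite(f"pics/{n}6.png",f if n=="wrist" else cv2.resize(f[200:360,120:340],None,fx=3,fy=3))
plan(656,-155.2,45,97.4)
E
```

```text
t 16.68 tcp [ 655.3 -154.9   77.9] jaw -82.7 F [ 0.1  0.  -1.7] gap 36.8 q [-18.  25.  81.  -0.  74.  65.]
shift [ 0.0329  0.0004 -0.0007] dist 33 (np.float64(0.1), array([-0.0014,  0.0017,  0.0004])) (np.float64(-179.9), array([ 3.1402e+00,  6.0000e-04, -2.6000e-03]))
t 16.78 tcp [ 655.2 -155.    77.8] jaw -82.7 F [ 0.   0.3 -1.1] gap 36.6 q [-18.  25.  81.  -0.  74.  65.]
shift [ 0.0328  0.0004 -0.0008] dist 33 (np.float64(0.1), array([-0.0015,  0.0019,  0.0005])) (np.float64(-179.9), array([ 3.1401e+00,  8.0000e-04, -3.0000e-03]))
```

View pics/wrist6.png

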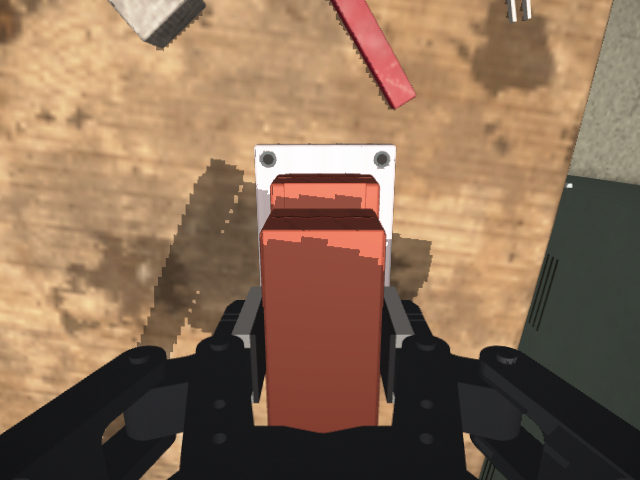

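View pics/side6.png

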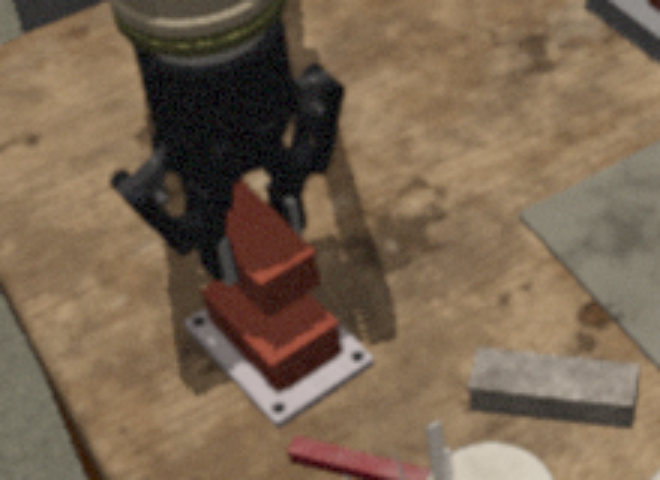

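```bash
python3 - <<'E'
from h import *
s=np.load("pics/wrist6.npy",allow_pickle=True).item()
a=np.radians(7.4);u=np.array([np.cos(a),np.sin(a),0]);v=np.array([-u[1],u[0],0])
def e(l,r,z,n,off):
    L,Rr=back(l,s,z),back(r,s,z); m=(L+Rr)/2-off*u; print(n,"w",np.linalg.norm(L-Rr).round(1),m.round(1),"along",(m@u).round(1),"across",(m@v).round(1),"edge ang",np.degrees(np.arctan2(*(L-Rr)[1::-1])).round(1))
e((255,145),(396,146),8,"plate",50)
e((270,183),(380,184),38,"lower top",38)
e((274,176),(377,176),8,"lower bot",38)
e((262,231),(385,231),100.6,"held top",38)
e((272,210),(375,210),70.6,"held bot",38)
o=-cv2.Rodrigues(s["rvec"])[0].T@s["tvec"]; print(o)
E
```

```text
plate w 68.3 [ 659.3 -155.7    8. ] along 633.7 across -239.3 edge ang 96.9
lower top w 46.8 [ 657.6 -155.5   38. ] along 632.1 across -238.9 edge ang 96.8
lower bot w 50.8 [ 656.4 -156.1    8. ] along 630.9 across -239.3 edge ang 97.3
held top w 35.2 [ 654.1 -155.2  100.6] along 628.7 across -238.2 edge ang 97.3
held bot w 36.5 [ 653.4 -155.3   70.6] along 628.0 across -238.2 edge ang 97.3
[ 724.66670894 -145.89444058  218.51552758]
```

The lower mould sits at 631.5 mm along the plate's axis, the held one at 628.3 and the plate centre at 633.7. I'll shift 3.5 mm forward and lower.

Call:
drive_tool(deltas=[[255,0.005,0.0005,-0.0035,0,0,0],[255,0.012,0.0005,-0.0035,0,0,0],[255,0.018,0.0005,-0.0035,0,0,0],[255,0.023,0.0005,-0.0035,0,0,0],[255,0.027,0.0005,-0.0035,0,0,0],[255,0.029,0.0005,-0.0035,0,0,0],[255,0.031,0.0005,-0.0035,0,0,0],[255,0.032,0.0005,-0.0035,0,0,0],[255,0.0325,0.0005,-0.0035,0,0,0],[255,0.0325,0.0005,-0.0035,0,0,0]])

```text
time: 17.62
tool_pos: [658.9, -155.1, 45.6]
tcp_rot: [-10.3, 89.9, 177.0]
ft_force: [0.2, -0.2, -0.7]
finger_gap: 36.6
```

Call:
drive_tool(deltas=[[255,0.0005,0,0,0,0,0],[255,0.001,0,0,0,0,0],[255,0.0015,0,0,0,0,0],[255,0.0015,0,0,0,0,0],[255,0.0015,0,0,0,0,0],[255,0.0015,0,0,0,0,0],[255,0.0015,0,0,0,0,0],[255,0.0015,0,0,0,0,0],[255,0.0015,0,0,0,0,0],[255,0.0015,0,0,0,0,0]])

```text
time: 18.45
tool_pos: [659.0, -155.1, 45.3]
tcp_rot: [-5.1, 89.9, -177.8]
ft_force: [-5.2, 1.0, 7.8]
finger_gap: 36.9
```

Contact. I'll release and check.

Call:
drive_tool(deltas=[[150,0,0,0,0,0,0],[130,0,0,0,0,0,0],[110,0,0,0,0,0,0],[90,0,0,0,0,0,0],[70,0,0,0,0,0,0],[50,0,0,0,0,0,0],[20,0,0,0,0,0,0],[0,0,0,0,0,0,0],[0,0,0,0,0,0,0],[0,-0.01,0,0,0,0,0]])

```text
time: 19.28
tool_pos: [657.0, -154.5, 51.5]
tcp_rot: [-21.4, 89.7, 166.0]
ft_force: [-0.8, 0.4, -0.5]
finger_gap: 85.3
```

Call:
drive_tool(deltas=[[0,-0.04,0,0,0,0,0],[0,-0.08,0,0,0,0,0],[0,-0.11,0,0,0,0,0],[0,-0.12,0,0.04,0,0,0],[0,-0.12,0,0.08,0,0,0],[0,-0.12,0,0.09,0,0,0],[0,-0.12,0,0.09,0,0,0],[0,-0.12,0,0.09,0,0,0],[0,-0.12,0,0.09,0,0,0],[0,-0.12,0,0.09,0,0,0]])

```text
time: 20.12
tool_pos: [570.8, -166.4, 174.5]
tcp_rot: [-7.3, 90.0, -180.0]
ft_force: [0.6, -0.2, 0.7]
finger_gap: 85.3
```

```bash
python3 - <<'E'
from h import *
from bench import snapshot
for n in("side","wrist"):
    s=snapshot(n);f=s["frame"]; np.save(f"pics/{n}7.npy",s,allow_pickle=True)
    cv2.imwrite(f"pics/{n}7.png",f if n=="wrist" else cv2.resize(f[120:360,120:400],None,fx=2.8,fy=2.4))
plan(656,-155.2,45,97.4)
E
```

```text
t 20.22 tcp [ 570.5 -166.3  174. ] jaw -82.6 F [ 0.1 -0.5 -0.6] gap 85.3 q [-21.   9.  90.  -0.  81.  61.]
shift [ 0.1289 -0.     -0.0864] dist 155 (np.float64(0.0), array([-0.0008,  0.0017,  0.0005])) (np.float64(-180.0), array([ 3.1408e+00,  7.0000e-04, -2.6000e-03]))
```

View pics/wrist7.png

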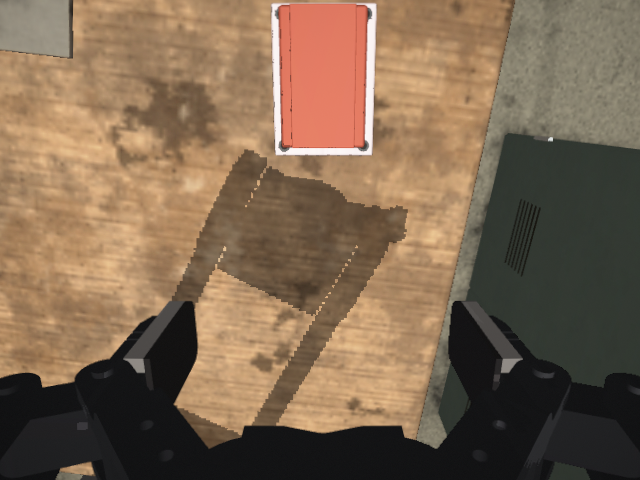

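View pics/side7.png

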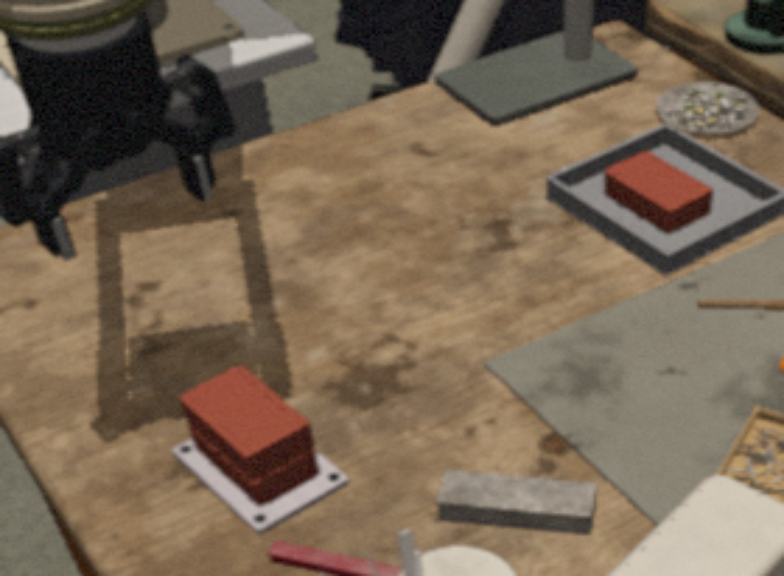

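The stack looks square. In the wrist view the upper top spans columns 279–368 and rows 5–148, centred over the plate. One numeric check.

```bash
python3 - <<'E'
from h import *
s=np.load("pics/wrist7.npy",allow_pickle=True).item();S=np.load("pics/side7.npy",allow_pickle=True).item()
W=np.array([back(p,s,68) for p in((279,5),(368,5),(367,148),(280,148))]);print("upper",W.mean(0).round(1),np.linalg.norm(W[0]-W[3]).round(),np.linalg.norm(W[0]-W[1]).round())
W=np.array([back(p,s,8) for p in((272,3),(376,4),(372,155),(274,155))]);print("plate",W.mean(0).round(1),np.linalg.norm(W[0]-W[3]).round(),np.linalg.norm(W[0]-W[1]).round())
m=redmask(cv2.GaussianBlur(S["frame"],(3,3),0)).astype(float)
print("stack side",np.round(fit([(S,m,roi((657,-155,38),S,38))],(657,-155,yaws[:2]),(76,48,60),8),2))
f=S["frame"][270:335,175:245].copy(); f=cv2.resize(f,None,fx=8,fy=8,interpolation=cv2.INTER_CUBIC)
for b,c in((box(658,-155.5,np.radians(7.4),(76,48,30),38),(0,255,0)),(box(656.5,-155.3,np.radians(7.4),(76,48,30),8),(255,255,0))):
    for p in proj(b,S): cv2.circle(f,tuple(int(v) for v in (p-[175,270]+.5)*8),4,c,-1)
cv2.imwrite("pics/z.png",f)
E
```

```text
upper [ 657.  -155.6   68. ] 74.0 47.0
plate [ 659.1 -155.4    8. ] 99.0 68.0
stack side [ 6.5571e+02 -1.5524e+02  3.0100e+00  8.0000e-02]
```

View pics/z.png

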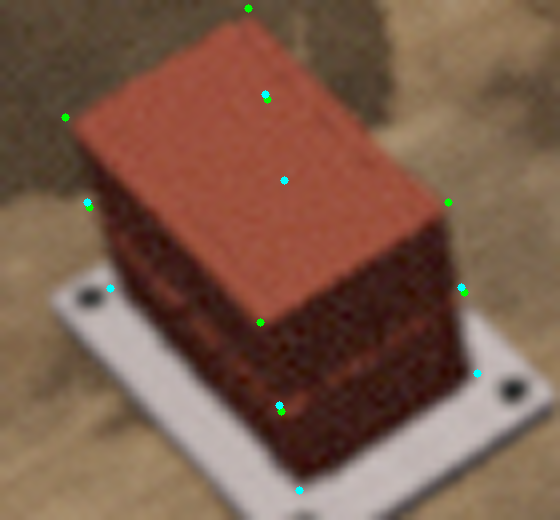

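Both moulds of the pile are within about 3 mm of the plate centre, and the upper sits on the lower within about 2 mm. The tray mould is flat and the arm is clear, so I'm handing in.

```bash
python3 -c "
from bench import hand_in,sense
print(sense()['time'],hand_in())"
```

```text
the job is handed in; nothing more can be done
20.2167 None
```

The job is done and handed in at 20.2 s; no verdict was reported.

I squeezed each mould at 30 N as I picked it up. By where each first lay:

| Mould (start position) | Gap under squeeze | Finding | Placed |
|---|---|---|---|
| Right-hand (438, −159) | 36.8 mm | empty | on the plate, lower |
| Middle (457, 10) | 45.5 mm | firm | in the grey tray |
| Far (577, 45) | 37.2 mm | empty | on top of the first |

I lowered each one until it touched before letting go.

**Last checks:**
- **Lower mould:** about 2–3 mm from the plate centre, measured before the upper mould went on.
- **Upper mould:** about 2 mm from the plate centre and within about 2 mm of the lower one.
- **Alignment:** the mould and plate edges in the wrist view agreed within about 1°, though the upper mould was last measured just before it was set down.
- **Tray mould:** lies flat, about 3–4 mm from the tray centre.
- **Bystanders:** none was approached or touched. I did not measure their positions again at the end, but in the last side picture the dish and the steel block look in place.

**Disagreements:** the side-camera silhouette fits gave yaws about 4–5° lower than the wrist camera. They did the same on the first mould at the start, so I put this down to the coarse masks. The cameras also differed by 1–3 mm in x.

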